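Sort rolling-pin thickness rings by trying them on the pin

TASK

Two sets of rolling-pin thickness rings got mixed: find out which of the two black rings on the stand belong to the rolling pin in the cradle. One at a time, slide each ring gently along the pin's bare steel end until it is fully home against the wooden barrel or stops short, then draw it off and put it away before you take the next: a ring that goes home goes in the tray with the pin's end nut, one that stops short in the empty tray. Leave the other things on the worktop where they are.

Things in the scene. Friction and masses are not known exactly. Their poses are not given: they have to be found in the camera images.
- rolling_pin: adjustable rolling pin level in a wooden cradle, held firm. Wooden barrel 46 mm in diameter, 200 mm long. Origin: on the worktop, below the centre of the barrel's near end face. x axis: along the pin from its bare near end to the far end (which wears its own ring and nut); z up. The cradle (78 mm wide, 59 mm high) begins about 35 mm behind the near end face
- shoulder (a point): centre of the barrel's near end face, 68 mm up; axes as the pin's. The steel end stands out along -x: a land 26 mm in diameter, 12 mm long (1.5 mm chamfer), then a threaded stub 17 mm in diameter, tip at x = -38 mm. A ring slides on along +x; its centre is at x = -7 mm when home (bore 29), or at -19 mm when stopped by the land (bore 23). Push with about 10 N; over 40 N is forcing
- ring_stand: wooden stand, board 132 x 44 mm, with upright dowels (34 mm high) that keep rings standing in three places 45 mm apart along its x axis; the rings are in the outer two, axes along the stand's x, centres 42.5 mm above the worktop. Origin: centre of its underside. Does not move. Rings lift straight up out of it
- ring_1: one of the two rings to be tried: black plastic thickness ring, 58 mm outside diameter, 14 mm wide, 35 g, bore 29 mm (belongs to this pin) or 23 mm (stray); only trying it tells, not its name or place. Origin: its centre; x axis: the ring's axis. Stands upright on the stand, axis level. Take it from above, fingers closing level across the diameter at centre height
- ring_2: the other of the two rings to be tried, of the same make and outside: black plastic thickness ring, 58 mm outside diameter, 14 mm wide, 35 g, bore 29 mm (belongs to this pin) or 23 mm (stray); only trying it tells, not its name or place. Origin: its centre; x axis: the ring's axis. Stands upright on the stand, axis level. Take it from above, fingers closing level across the diameter at centre height
- nut_tray: shallow square wooden tray, 110 mm outside, 102 mm inside, walls 4 mm thick, rim 13 mm above the worktop, inner floor at 4 mm. Origin: centre of its underside; x and y along its sides. Stays where it is. This is the tray with the end nut: rings that belong to the pin go here
- plain_tray: shallow square wooden tray, 110 mm outside, 102 mm inside, walls 4 mm thick, rim 13 mm above the worktop, inner floor at 4 mm. Origin: centre of its underside; x and y along its sides. Stays where it is. This is the empty tray, for stray rings
- end_nut: the pin's loose end nut: domed wooden knob 37 mm in diameter, 21.5 mm high, lying in the +x +y corner of its tray (29 mm from the tray's centre along each axis). Origin: centre of its underside
- timer: red and white kitchen timer, 67 mm wide, 64 mm high; bystander, leave it alone. Origin: centre of its underside
- spice_jar: spice jar, 41 mm in diameter, 105 mm high; bystander. Origin: centre of its underside
- flour_jar: glass jar with a grey lid, 69 mm in diameter, 100 mm high; bystander. Origin: centre of its underside
- tin: food tin, 58 mm in diameter, 72 mm high; bystander. Origin: centre of its underside
- milk_jug: steel milk jug on the coffee machine's drip tray, 129 mm high; bystander. Origin: centre of its underside
Things that resemble listed ones, but are neither listed nor needed, are in the scene too. Leave any turquoise look-alike of the nut_tray alone.

How it is judged:
On the way, in this order (a step that is already met when the one before it is completed fails the run):
1. either ring has been tried on the pin (home if it fits, against the land if it does not) while the other still stands on the stand ((((x of ring_1 in the frame of shoulder between -0.0095 and 0 m and y of ring_1 in the frame of shoulder between -0.005 and 0.005 m and z of ring_1 in the frame of shoulder between -0.005 and 0.005 m and angle between the x axis of ring_1 and the x axis of rolling_pin, either way round below 0.15 rad) and distance of ring_2 from where it was at the start of the episode below 0.03 m) or ((x of ring_2 in the frame of shoulder between -0.0215 and 0 m and y of ring_2 in the frame of shoulder between -0.005 and 0.005 m and z of ring_2 in the frame of shoulder between -0.005 and 0.005 m and angle between the x axis of ring_2 and the x axis of rolling_pin, either way round below 0.15 rad) and distance of ring_1 from where it was at the start of the episode below 0.03 m))), for 0.15 s.
2. with the first ring put away in its proper tray, the other one has been tried on the pin ((((x of ring_1 in the frame of nut_tray between -0.05 and 0.05 m and y of ring_1 in the frame of nut_tray between -0.05 and 0.05 m and z of ring_1 in the frame of nut_tray between 0 and 0.042 m) and (x of ring_2 in the frame of shoulder between -0.0215 and 0 m and y of ring_2 in the frame of shoulder between -0.005 and 0.005 m and z of ring_2 in the frame of shoulder between -0.005 and 0.005 m and angle between the x axis of ring_2 and the x axis of rolling_pin, either way round below 0.15 rad)) or ((x of ring_2 in the frame of plain_tray between -0.05 and 0.05 m and y of ring_2 in the frame of plain_tray between -0.05 and 0.05 m and z of ring_2 in the frame of plain_tray between 0 and 0.042 m) and (x of ring_1 in the frame of shoulder between -0.0095 and 0 m and y of ring_1 in the frame of shoulder between -0.005 and 0.005 m and z of ring_1 in the frame of shoulder between -0.005 and 0.005 m and angle between the x axis of ring_1 and the x axis of rolling_pin, either way round below 0.15 rad)))), for 0.15 s.
At the end, for the whole second after the job is handed in: the ring with the 29 mm bore is in the tray with the end nut and the ring with the 23 mm bore in the empty tray (ring centre within 50 mm of the tray's centre along each side and no more than 42 mm above its underside), both at rest (under 0.03 m/s) and released (x of ring_1 in the frame of nut_tray between -0.05 and 0.05 m and y of ring_1 in the frame of nut_tray between -0.05 and 0.05 m and z of ring_1 in the frame of nut_tray between 0 and 0.042 m and x of ring_2 in the frame of plain_tray between -0.05 and 0.05 m and y of ring_2 in the frame of plain_tray between -0.05 and 0.05 m and z of ring_2 in the frame of plain_tray between 0 and 0.042 m and linear speed of each of ring_1, ring_2 below 0.03 m/s); the robot touches nothing.
It fails at once if a ring is forced: more than 40 N between it and the rolling pin (contact force between any of ring_1, ring_2 and rolling_pin above 40 N).
It fails at once if a bystander is shifted by more than 30 mm (distance of any of timer, spice_jar, flour_jar, tin, milk_jug from where it was at the start of the episode above 0.03 m).
It fails at once if the end nut is knocked out of its tray (horizontal distance between end_nut and nut_tray above 0.075 m).
It also fails if it takes over 70 s, if anything falls off the work surface, if the arm or the gripper's body presses on something with over 40 N, if the wrist force passes 120 N, or if a joint passes its speed limit or range.

ROBOT

A 7-joint arm with a two-finger parallel gripper is mounted at the origin on a cart in front of the work surface, level with it; the furniture and walls round the work are solid. World frame = base frame: x ahead of the robot, y to its left, z up, the work surface at z = 0. Lengths are in m, angles in rad, forces in N, time in s.
With the tool pointing down it reaches from about 0.4 to 0.875 m from the base axis. Payload 6.5 kg.
Tool frame: the origin (TCP) lies at the very end of the fingers, on their centre line; the grasp point (between the pads) lies 19 mm behind it; z points along the fingers, y is the line along which they close (so a half turn about z gives the same grasp; the last joint's range is limited). The gripper opens to 88 mm and grips with 3 to 60 N. Pads are 18 mm wide; open, the fingers measure 123 mm over their backs; the gripper's body (75 mm by 187 mm) begins 45 mm behind the grasp point.
Start: joints at [1.192, 0.536, -0.004, 1.538, 0.003, 1.067, -0.071], TCP at [0.2, -0.618, 0.239] pointing down, gripper open.
Joint ranges: [-2.7, 2.7], [-0.37, 2.16], [-1.27, 1.26], [0.24, 2.4], [-1.31, 4.45], [0.19, 1.91], [-2.76, 2.76]. Speed limits (rad/s): [2.39, 2.39, 3.14, 3.14, 3.14, 3.14, 3.14].

INTERFACE

Orientations are given as a rotation vector (axis times angle).
In Python, from plant import readout, optics, workorder, masks_of, tip_of gives the robot as it stands.
- The arm moves only by the tool jog_arm, never from a script. Its argument "commands" is text: rows parted by semicolons, each of 6 numbers parted by spaces: the shift along the world's x, y, z as a fraction of full scale, then the turn, a rotation vector about the world's x, y, z as a fraction of full scale. In form: dx dy dz wx wy wz; .... A call has 1 to 12 rows; each row shifts and turns the commanded pose from where the row before left it; what a row does not reach is not made up. Full scale, the value 1, is 150 mm for a shift and 30 degrees for a turn. A row lasts 1/12 s, in which the tool goes at most 41.7 mm and 7.16 degrees, less where a joint would pass 70% of its speed; a pose out of reach is approached as far as the arm can. A call with a number of a shift or a turn outside -1 to 1 is refused whole. A call with a gripper value outside its range is refused whole. "gripper" is the opening, from -1 (shut) to 1 (fully open), so that 0 is half open, set as the call begins (left out, the last holds). The fingers move at their own pace and stop on an object; the grip force is fixed at half the most. Time passes only in rows, so rows that do not move let the fingers close. It gives the time, the measured TCP pose, the force, the opening and the grip force at its end, in the units of the state.
- readout.sense(): the state, without advancing time (a new reading comes with each control period).
- optics.grab_frame(name): name is "side" or "top"; returns the picture (480x640x3 uint8, red, green, blue); there is no depth.
- optics.calibration(name): a dict with "K" (3x3 intrinsics, pixels), "eye" and "rotation" of the camera in the world. Camera axes: x right, y up, looking along -z (the intrinsics and any distortion apply to the point x, -y, -z); pixel columns grow to the right and rows downward; lengths in m; the calibration is good to about 2 mm. A picture is of the moment at which its call begins. calibration takes no time and is no camera call.
- workorder.finish_job(): hands the job in; it is judged then, once.
Trained networks look in the newest picture that a camera, given by its name, has taken for a name from the list of things; names that differ only in an ending like _2 or _b are one class to them, and where a whole thing is asked for, a point or a joint stands for the part that bears it (a point fixed in the world has none). Each returns a list of dicts, best first, with "conf" (0 to 1); they miss things now and then, are a little off and sometimes report something else, mostly with a low value. They report only what shows in the picture. A call takes as long as a camera call. They do not tell look-alikes from the thing itself.
- masks_of(camera, target): "region" (480x640 bool, what is visible of it) and "bbox" ([centre column, centre row, width, height] in pixels, round what is visible of it).
- tip_of(camera, target): "centre" ([row, column] in pixels: a listed point, or the origin of a listed thing).
The state is a dict: "t": time; "joint_pos": joint angles; "qd": joint speeds; "tau": joint torques, N m; "tcp_pos": TCP position; "tcp_rot": TCP orientation; "force": force on the tool from outside, world axes, zero at the start; "wrist_torque": the same for the moment, N m; "gripper_width": finger opening in m; "gripper_force": force on a finger pad.
Only numpy, scipy, OpenCV 4.12 (cv2) and the standard library are available. Lean on these libraries where they do the work, as an engineer would, in place of code of your own. Each camera call takes 0.05 s, during which the arm holds its last target. There are 200 camera calls.

## Working session

There is one attempt and no reset: what is moved stays moved. The work goes in short steps, Python scripts to look and compute and a tool call to move; the robot and the scene stay as the last step left them, time stands still between calls to the robot, and variables do not carry over. Pictures are saved under pics/ and viewed, at most 10 in all, crops included, and the job is handed in when it is done.

Besides the shell and the picture viewer there is one more tool, called after ">>>" by a JSON object that holds its "fn" and its "kwargs", one argument or row to a line. jog_arm: Moves the arm, as the interface text tells. Its arguments: {"type":"object","properties":{"commands":{"type":"string"},"gripper":{"type":"number"}},"required":["commands"]}

```bash
mkdir -p pics; cat > h.py <<'E'
import numpy as np, cv2
from plant import readout, optics, workorder, masks_of, tip_of
def proj(cam,P):
    c=optics.calibration(cam);p=(np.atleast_2d(P)-c['eye'])@np.array(c['rotation'])
    q=np.c_[p[:,0],-p[:,1],-p[:,2]]@np.array(c['K']).T
    return q[:,:2]/q[:,2:]
def back(cam,uv,z):
    c=optics.calibration(cam);R=np.array(c['rotation'])
    d=np.linalg.inv(c['K'])@np.array([uv[0],uv[1],1.]);d=R@np.array([d[0],-d[1],-d[2]])
    e=np.array(c['eye']);return e+d*(z-e[2])/d[2]
E
python3 - <<'E'
from h import *
s=readout.sense();print({k:np.round(v,3) for k,v in s.items()})
Z=dict(rolling_pin=0,shoulder=.068,ring_stand=0,ring_1=.0425,nut_tray=0,plain_tray=0,end_nut=0,timer=0,spice_jar=0,flour_jar=0,tin=0)
for c in('top','side'):
    cv2.imwrite(f'pics/{c}0.png',optics.grab_frame(c)[:,:,::-1]);k=optics.calibration(c);print(c,{a:np.round(b,3).tolist() for a,b in k.items()})
    for n,z in Z.items():
        print(n,[(round(d['conf'],2),np.round(d['centre']).tolist(),np.round(back(c,d['centre'][::-1],z)[:2],3).tolist()) for d in tip_of(c,n)[:4]])
E
```

```text
{'t': np.float64(0.0), 'joint_pos': array([ 1.192,  0.537, -0.004,  1.539,  0.003,  1.067, -0.071]), 'qd': array([ 0.   , -0.002,  0.   ,  0.001, -0.   , -0.001, -0.001]), 'tau': array([-0.0000e+00, -5.7098e+01,  9.9100e-01, -2.5160e+01, -5.6000e-02,
        1.8000e-02,  0.0000e+00]), 'tcp_pos': array([ 0.2  , -0.618,  0.238]), 'tcp_rot': array([-3.102e+00, -4.890e-01,  1.000e-03]), 'force': array([-0.255, -0.788,  0.136]), 'wrist_torque': array([ 0.003,  0.069, -0.018]), 'gripper_force': np.float64(0.0), 'gripper_width': np.float64(0.088)}
top {'K': [[624.061, 0.0, 326.773], [0.0, 624.061, 236.976], [0.0, 0.0, 1.0]], 'eye': [0.441, -0.181, 1.66], 'rotation': [0.065, -0.049, -1.556]}Traceback (most recent call last):
  File "<stdin>", line 7, in <module>
  File "h.py", line 10, in back
    e=np.array(c['eye']);return e+d*(z-e[2])/d[2]
                                             ~^^^
IndexError: invalid index to scalar variable.
```

View pics/top0.png

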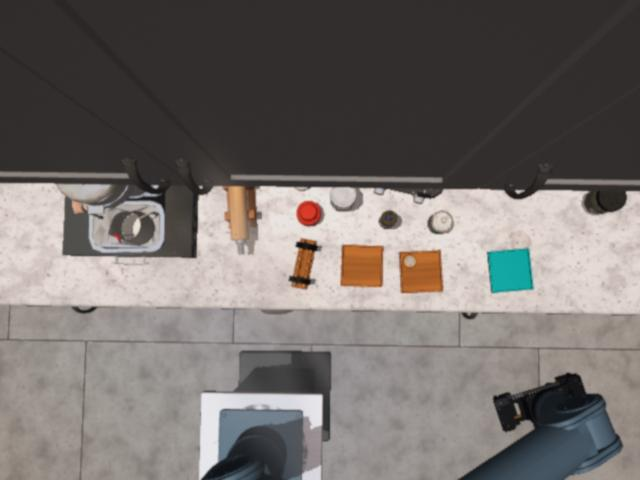

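The top picture shows the pin at about (240,215) with its bare end down at (243,245), and the stand at (303,263) with rings at (308,244) and (299,281). The plain tray is at (362,266), the nut tray at (420,271), and the turquoise look-alike at (510,270). The calibration's rotation is a rotation vector, so I'll fix the helper.

```bash
sed -i "s/np.array(c\['rotation'\])/cv2.Rodrigues(np.array(c['rotation'],float))[0]/" h.py
python3 - <<'E'
from h import *
Z=dict(rolling_pin=0,shoulder=.068,ring_stand=0,ring_1=.0425,nut_tray=0,plain_tray=0,end_nut=0,timer=0,spice_jar=0,flour_jar=0,tin=0)
for c in('top','side'):
    im=optics.grab_frame(c);cv2.imwrite(f'pics/{c}0.png',im[:,:,::-1]);k=optics.calibration(c);print(c,{a:np.round(b,3).tolist() for a,b in k.items()})
    if c=='top':cv2.imwrite('pics/topc.png',cv2.resize(im[170:310,200:460,::-1],None,fx=3,fy=3,interpolation=cv2.INTER_CUBIC))
    for n,z in Z.items():
        print(n,[(round(d['conf'],2),np.round(d['centre'],1).tolist(),np.round(back(c,d['centre'][::-1],z)[:2],3).tolist()) for d in tip_of(c,n)[:4]])
E
```

```text
top {'K': [[624.061, 0.0, 326.773], [0.0, 624.061, 236.976], [0.0, 0.0, 1.0]], 'eye': [0.441, -0.181, 1.66], 'rotation': [0.065, -0.049, -1.556]}
rolling_pin [(0.97, [239.7, 248.8], [0.552, 0.044])]
shoulder [(0.69, [238.0, 236.8], [0.552, 0.066]), (0.46, [261.8, 361.0], [0.495, -0.253])]
ring_stand [(0.89, [262.2, 302.6], [0.494, -0.101]), (0.31, [216.7, 384.7], [0.619, -0.318])]
ring_1 [(0.74, [262.7, 358.5], [0.494, -0.247]), (0.71, [282.7, 298.6], [0.44, -0.093]), (0.64, [246.6, 306.8], [0.533, -0.113])]
nut_tray [(0.89, [270.0, 419.6], [0.478, -0.411])]
plain_tray [(0.87, [262.2, 360.7], [0.496, -0.255])]
end_nut [(0.68, [259.2, 408.3], [0.506, -0.381])]
timer [(0.73, [214.0, 311.1], [0.623, -0.121])]
spice_jar [(0.49, [221.3, 385.6], [0.606, -0.32]), (0.49, [216.5, 310.6], [0.617, -0.12])]
flour_jar [(0.83, [202.4, 338.6], [0.656, -0.194])]
tin [(0.59, [225.3, 437.9], [0.598, -0.46])]
side {'K': [[578.451, 0.0, 323.296], [0.0, 578.451, 249.716], [0.0, 0.0, 1.0]], 'eye': [0.219, 1.199, 0.64], 'rotation': [0.231, -1.678, -2.429]}
rolling_pin [(0.41, [256.9, 372.0], [0.475, -0.422])]
shoulder [(0.78, [303.9, 311.6], [0.536, 0.062])]
ring_stand [(0.85, [302.0, 344.7], [0.493, -0.099])]
ring_1 [(0.8, [285.1, 362.1], [0.452, -0.117]), (0.74, [284.2, 331.3], [0.529, -0.108])]
nut_tray [(0.59, [235.1, 381.4], [0.476, -0.626]), (0.58, [256.5, 371.5], [0.477, -0.425])]
plain_tray [(0.87, [279.7, 359.8], [0.481, -0.245])]
end_nut [(0.61, [342.5, 263.4], [0.629, 0.136]), (0.43, [258.0, 364.2], [0.497, -0.409])]
timer [(0.71, [295.2, 299.8], [0.617, -0.117]), (0.48, [288.0, 358.8], [0.474, -0.19])]
spice_jar [(0.82, [267.0, 322.2], [0.605, -0.317])]
flour_jar [(0.91, [282.7, 287.9], [0.671, -0.19])]
tin [(0.76, [249.5, 333.4], [0.605, -0.464])]
```

View pics/side0.png

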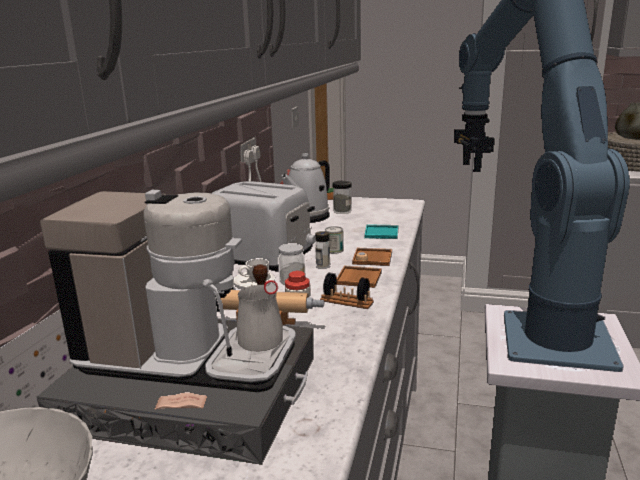

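View pics/topc.png

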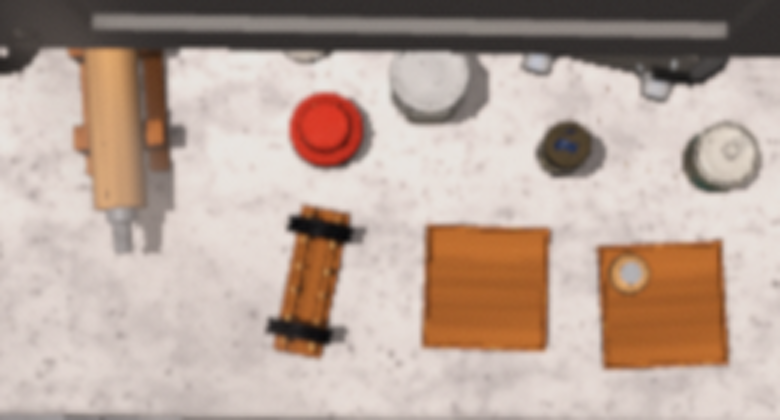

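The side picture shows the shoulder at about (308,301) with the stub tip at (322,302), the rings at (331,285) and (362,285), and the jug at (260,315), in front of the barrel. The crop confirms the layout and that the nut is in the right-hand tray. Next I'll refine the pin and stand on rectified views.

```bash
python3 - <<'E'
from h import *
def rect(cam,x0,x1,y0,y1,z,s=.0005):
    # rows: x descending; cols: y descending
    xs=np.arange(x1,x0,-s);ys=np.arange(y1,y0,-s);X,Y=np.meshgrid(xs,ys,indexing='ij')
    uv=proj(cam,np.c_[X.ravel(),Y.ravel(),0*X.ravel()+z]).astype(np.float32).reshape(*X.shape,2)
    return cv2.remap(optics_im[cam],uv,None,cv2.INTER_CUBIC)
optics_im={c:cv2.imread(f'pics/{c}0.png') for c in('top','side')}
a=rect('top',.49,.64,0.0,.13,.068);b=rect('top',.41,.56,-.17,-.04,.0425)
# barrel edges: in rows x .57.. .63
hs=cv2.cvtColor(a,cv2.COLOR_BGR2HSV);
for x in np.arange(.50,.64,.0075):
    r=int((.64-x)/.0005)-1; S=cv2.GaussianBlur(hs[:,:,1],(0,0),2)[r].astype(int);V=cv2.GaussianBlur(hs[:,:,2],(0,0),2)[r]
    print(round(x,4),'S',S[::14].tolist(),'V',V[::14].tolist())
im=np.hstack([a,b])
for k in range(0,im.shape[1],20): cv2.line(im,(k,0),(k,4),(0,0,255))
for k in range(0,im.shape[0],20): cv2.line(im,(0,k),(4,k),(0,0,255))
c=optics_im['side'][270:325,270:390]
im=np.vstack([im,cv2.resize(c,(im.shape[1],int(55*im.shape[1]/120)),interpolation=cv2.INTER_CUBIC)])
print(im.shape)
cv2.imwrite('pics/rect.png',im)
E
```

```text
0.5 S [21, 19, 20, 22, 21, 21, 22, 20, 20, 20, 21, 20, 21, 21, 21, 20, 21, 21, 21] V [220, 215, 210, 213, 216, 207, 209, 213, 218, 222, 225, 225, 223, 221, 223, 222, 223, 221, 216]
0.5075 S [20, 20, 21, 19, 21, 21, 20, 21, 20, 20, 20, 21, 21, 21, 22, 21, 21, 22, 21] V [219, 212, 207, 204, 208, 208, 218, 220, 224, 225, 208, 214, 213, 216, 212, 212, 217, 221, 219]
0.515 S [20, 20, 20, 21, 20, 20, 21, 20, 19, 20, 15, 15, 23, 24, 28, 26, 21, 21, 21] V [207, 206, 206, 213, 220, 216, 220, 222, 225, 219, 166, 150, 182, 192, 148, 164, 219, 220, 220]
0.5225 S [21, 21, 21, 20, 20, 21, 23, 20, 21, 21, 16, 17, 22, 23, 28, 27, 21, 21, 21] V [197, 196, 207, 216, 212, 210, 211, 219, 224, 215, 156, 142, 199, 201, 149, 153, 222, 220, 222]
0.53 S [20, 20, 21, 20, 20, 20, 22, 21, 21, 22, 15, 17, 22, 25, 28, 27, 22, 21, 20] V [213, 207, 207, 212, 217, 216, 213, 216, 219, 209, 158, 147, 200, 184, 146, 153, 221, 224, 226]
0.5375 S [19, 20, 19, 20, 19, 18, 20, 22, 22, 18, 14, 18, 24, 28, 28, 28, 22, 22, 20] V [221, 216, 222, 225, 226, 228, 219, 214, 220, 172, 159, 139, 153, 148, 146, 148, 211, 224, 226]
0.
[... 1768 characters left out ...]
, 52, 26, 23] V [217, 222, 224, 222, 209, 177, 177, 205, 210, 212, 201, 180, 137, 126, 188, 156, 85, 104, 159]
0.62 S [21, 20, 20, 19, 22, 56, 121, 114, 115, 114, 113, 112, 102, 117, 163, 164, 39, 23, 22] V [223, 220, 222, 220, 214, 190, 178, 204, 210, 211, 201, 177, 131, 113, 174, 144, 107, 142, 190]
0.6275 S [19, 19, 20, 18, 19, 33, 118, 115, 115, 115, 116, 115, 103, 73, 148, 154, 33, 20, 19] V [224, 223, 222, 221, 220, 211, 184, 203, 210, 211, 200, 173, 125, 109, 114, 104, 133, 209, 215]
0.635 S [19, 20, 19, 19, 21, 41, 119, 116, 116, 117, 119, 118, 103, 83, 150, 150, 26, 20, 19] V [224, 223, 221, 220, 218, 211, 180, 203, 212, 211, 200, 169, 119, 108, 103, 97, 171, 211, 212]
(539, 520, 3)
```

View pics/rect.png

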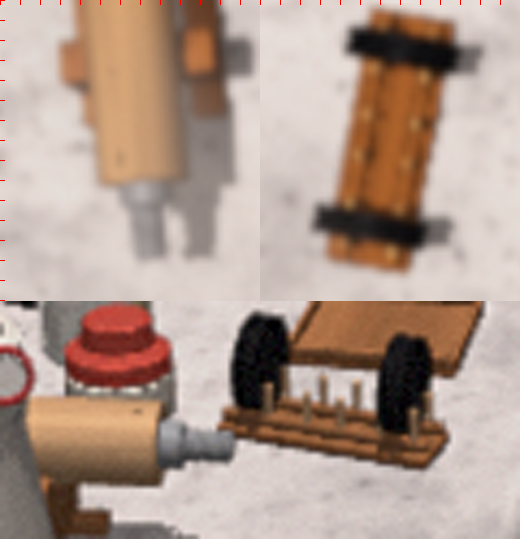

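The rectified view puts the pin's stub tip at (151,258) and the barrel end at (100..186,182), which gives a shoulder of about (0.549, 0.058) and a pin yaw of about +0.10. The rings are at (402,48) and (370,226), so (0.536,-0.111) and (0.447,-0.095), and the stand yaw is about -0.177. I'll start moving towards the near ring.

>>> {"fn": "jog_arm", "kwargs": {
  "commands": ".1 .22 0 0 0 -.078;.1 .22 0 0 0 -.078;.1 .22 0 0 0 -.078;.1 .22 0 0 0 -.078;.1 .22 0 0 0 -.078;.1 .22 0 0 0 -.078;.1 .22 0 0 0 -.078;.1 .22 0 0 0 -.078;.1 .22 0 0 0 -.078;.1 .22 0 0 0 -.078;.1 .22 0 0 0 -.078;.1 .22 0 0 0 -.078",
  "gripper": 1
}}

```text
t: 2.3
tcp_pos: [0.3805, -0.2209, 0.2391]
tcp_rot: [3.129, -0.282, 0.001]
force: [0.6, -0.2, 0.2]
gripper_width: 0.088
gripper_force: 0.0
```

```bash
python3 - <<'E'
from h import *
for sh,yaw in(((.549,.058),.1),((.549,.0585),.05),((.549,.0585),.14)):
    a=np.array([np.cos(yaw),np.sin(yaw)])
    P=np.array([[*(np.array(sh)+a*t),.068] for t in(0,-.038)])
    print(yaw,proj('side',P).round(1).tolist(),proj('top',P).round(1).tolist())
P=[[.447,-.095,.0425],[.536,-.111,.0425]]
print(proj('side',P).round(1).tolist(),proj('top',P).round(1).tolist())
E
```

```text
0.1 [[306.3, 302.6], [322.9, 303.2]] [[239.8, 239.0], [240.9, 253.8]]
0.05 [[306.3, 302.7], [322.7, 303.7]] [[239.6, 239.0], [240.0, 253.8]]
0.14 [[306.3, 302.7], [323.0, 303.0]] [[239.6, 239.0], [241.3, 253.7]]
[[362.4, 288.7], [329.0, 283.6]] [[299.4, 279.9], [306.1, 245.6]]
```

>>> {"fn": "jog_arm", "kwargs": {
  "commands": ".089 .168 -.147 0 0 0;.089 .168 -.147 0 0 0;.089 .168 -.147 0 0 0;.089 .168 -.147 0 0 0;.089 .168 -.147 0 0 0;0 0 -.141 0 0 0;0 0 -.141 0 0 0;0 0 -.141 0 0 0;0 0 -.141 0 0 0;0 0 -.141 0 0 0;0 0 0 0 0 0;0 0 0 0 0 0"
}}

```text
t: 3.3
tcp_pos: [0.4462, -0.0963, 0.0224]
tcp_rot: [-3.129, 0.278, 0.003]
force: [0.0, 0.1, 0.7]
gripper_width: 0.0882
gripper_force: 0.0
```

>>> {"fn": "jog_arm", "kwargs": {
  "commands": "0 0 0 0 0 0;0 0 0 0 0 0;0 0 0 0 0 0;0 0 0 0 0 0;0 0 0 0 0 0;0 0 0 0 0 0",
  "gripper": 0.2
}}

```text
t: 3.8
tcp_pos: [0.4474, -0.0962, 0.0234]
tcp_rot: [-3.129, 0.278, -0.002]
force: [-0.5, 1.3, 7.0]
gripper_width: 0.0574
gripper_force: 30.0
```

>>> {"fn": "jog_arm", "kwargs": {
  "commands": "0 0 .1 0 0 0;0 0 .15 0 0 0;0 0 .2 0 0 0;0 0 .2 0 0 0;.041 .164 0 0 0 .088;.041 .164 0 0 0 .088;.041 .164 0 0 0 .088;.041 .164 0 0 0 .088;.041 .164 0 0 0 .088;.041 .164 0 0 0 .09;0 0 0 0 0 0"
}}

```text
t: 4.72
tcp_pos: [0.4848, 0.0568, 0.1207]
tcp_rot: [-3.134, -0.171, -0.003]
force: [0.8, 0.5, 0.2]
gripper_width: 0.057
gripper_force: 30.0
```

>>> {"fn": "jog_arm", "kwargs": {
  "commands": "0 0 -.16 0 0 0;0 0 -.16 0 0 0;0 0 -.15 0 0 0;0 0 0 0 0 0;0 0 0 0 0 0"
}}

```text
t: 5.13
tcp_pos: [0.4826, 0.0506, 0.0492]
tcp_rot: [3.137, 0.157, -0.004]
force: [-0.2, 0.1, 0.4]
gripper_width: 0.0575
gripper_force: 30.0
```

```bash
python3 - <<'E'
from h import *
s=readout.sense();print(s['tcp_pos'],s['tcp_rot'],s['force'],s['joint_pos'])
t=optics.grab_frame('top');u=optics.grab_frame('side')
A=cv2.resize(t[200:280,200:330,::-1],(780,480),interpolation=cv2.INTER_CUBIC)[:, :]
B=cv2.resize(u[265:330,270:400,::-1],(780,390),interpolation=cv2.INTER_CUBIC)
cv2.imwrite('pics/p1.png',cv2.resize(np.vstack([A[:,:],B]),(530,592)))
yaw=.1;a=np.array([np.cos(yaw),np.sin(yaw)])
T=s['tcp_pos'];print(proj('side',[*T[:2],T[2]+.019]),proj('top',[*T[:2],T[2]+.019]))
E
```

```text
[0.48260765 0.05057618 0.04921524] [ 3.13711572  0.15659007 -0.00436188] [-0.23575193  0.05684985  0.42668417] [-0.01425565  0.58758738 -0.22698656  2.06633516  0.25565522  0.51652047
 -1.89905323]
[[335.61842918 303.48119997]] [[242.07463907 264.99829569]]
```

View pics/p1.png

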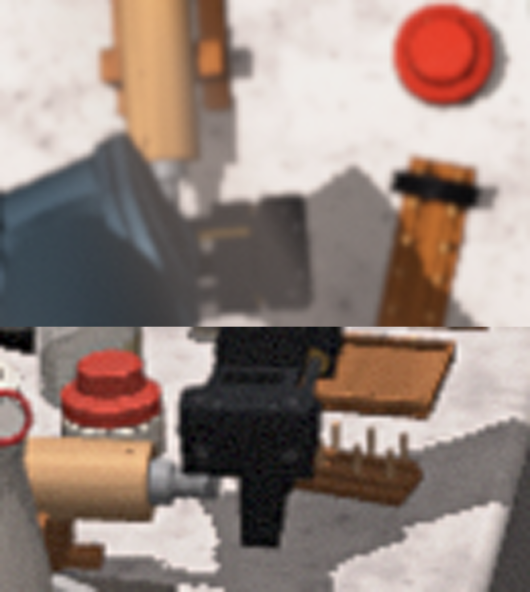

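The picture shows the ring lined up ahead of the stub at about (215,485), hidden behind the finger, with the other ring still on the stand. I'll advance onto the stub while watching the force.

>>> {"fn": "jog_arm", "kwargs": {
  "commands": ".033 .0033 0 0 0 0;.033 .0033 0 0 0 0;.033 .0033 0 0 0 0;.033 .0033 0 0 0 0;.033 .0033 0 0 0 0;.033 .0033 0 0 0 0;0 0 0 0 0 0;0 0 0 0 0 0"
}}

```text
t: 5.9
tcp_pos: [0.5136, 0.0541, 0.0496]
tcp_rot: [-3.138, -0.157, 0.0]
force: [-0.3, 0.4, 0.6]
gripper_width: 0.0574
gripper_force: 30.0
```

>>> {"fn": "jog_arm", "kwargs": {
  "commands": ".02 .002 0 0 0 0;.02 .002 0 0 0 0;.02 .002 0 0 0 0;.013 .0013 0 0 0 0;.007 .0007 0 0 0 0;0 0 0 0 0 0"
}}

```text
t: 6.4
tcp_pos: [0.5257, 0.0553, 0.0497]
tcp_rot: [-3.138, -0.157, -0.0]
force: [1.1, -0.2, -1.0]
gripper_width: 0.0571
gripper_force: 30.0
```

>>> {"fn": "jog_arm", "kwargs": {
  "commands": ".007 .0007 0 0 0 0;.007 .0007 0 0 0 0;0 0 0 0 0 0"
}}

```text
t: 6.65
tcp_pos: [0.5276, 0.0555, 0.0497]
tcp_rot: [3.138, 0.157, 0.0]
force: [-0.3, -0.2, -0.8]
gripper_width: 0.0572
gripper_force: 30.0
```

>>> {"fn": "jog_arm", "kwargs": {
  "commands": ".007 .0007 0 0 0 0;.007 .0007 0 0 0 0;0 0 0 0 0 0"
}}

```text
t: 6.9
tcp_pos: [0.5298, 0.0558, 0.0497]
tcp_rot: [-3.138, -0.157, -0.0]
force: [0.0, 0.3, -0.1]
gripper_width: 0.0574
gripper_force: 30.0
```

>>> {"fn": "jog_arm", "kwargs": {
  "commands": ".007 .0007 0 0 0 0;.007 .0007 0 0 0 0;0 0 0 0 0 0"
}}

```text
t: 7.15
tcp_pos: [0.5319, 0.056, 0.0497]
tcp_rot: [-3.138, -0.157, -0.0]
force: [0.5, -0.5, -0.6]
gripper_width: 0.0571
gripper_force: 30.0
```

>>> {"fn": "jog_arm", "kwargs": {
  "commands": ".007 .0007 0 0 0 0;.007 .0007 0 0 0 0;0 0 0 0 0 0"
}}

```text
t: 7.4
tcp_pos: [0.534, 0.0562, 0.0498]
tcp_rot: [-3.138, -0.157, -0.0]
force: [-0.2, -0.2, -0.5]
gripper_width: 0.0574
gripper_force: 30.0
```

>>> {"fn": "jog_arm", "kwargs": {
  "commands": ".007 .0007 0 0 0 0;.007 .0007 0 0 0 0;0 0 0 0 0 0"
}}

```text
t: 7.65
tcp_pos: [0.5361, 0.0564, 0.0497]
tcp_rot: [-3.138, -0.157, -0.0]
force: [-0.2, -0.2, 0.2]
gripper_width: 0.0569
gripper_force: 30.0
```

>>> {"fn": "jog_arm", "kwargs": {
  "commands": ".007 .0007 0 0 0 0;.007 .0007 0 0 0 0;0 0 0 0 0 0"
}}

```text
t: 7.9
tcp_pos: [0.5382, 0.0566, 0.0498]
tcp_rot: [-3.138, -0.157, -0.0]
force: [0.3, 0.2, -0.9]
gripper_width: 0.0577
gripper_force: 30.0
```

>>> {"fn": "jog_arm", "kwargs": {
  "commands": ".007 .0007 0 0 0 0;.007 .0007 0 0 0 0;0 0 0 0 0 0"
}}

```text
t: 8.15
tcp_pos: [0.5403, 0.0569, 0.0498]
tcp_rot: [-3.138, -0.157, -0.0]
force: [-0.1, -0.0, -0.9]
gripper_width: 0.0572
gripper_force: 30.0
```

>>> {"fn": "jog_arm", "kwargs": {
  "commands": ".007 .0007 0 0 0 0;.007 .0007 0 0 0 0;0 0 0 0 0 0"
}}

```text
t: 8.4
tcp_pos: [0.5421, 0.0569, 0.0496]
tcp_rot: [3.138, 0.157, -0.001]
force: [-0.4, 0.2, -1.4]
gripper_width: 0.0567
gripper_force: 30.0
```

>>> {"fn": "jog_arm", "kwargs": {
  "commands": ".007 .0007 0 0 0 0;0 0 0 0 0 0"
}}

```text
t: 8.57
tcp_pos: [0.5421, 0.0569, 0.0495]
tcp_rot: [3.137, 0.157, -0.004]
force: [-3.9, 0.1, 2.1]
gripper_width: 0.0573
gripper_force: 30.0
```

>>> {"fn": "jog_arm", "kwargs": {
  "commands": ".007 .0007 0 0 0 0;0 0 0 0 0 0"
}}

```text
t: 8.73
tcp_pos: [0.5421, 0.057, 0.0492]
tcp_rot: [3.137, 0.157, -0.007]
force: [-6.3, -1.5, 3.5]
gripper_width: 0.057
gripper_force: 30.0
```

>>> {"fn": "jog_arm", "kwargs": {
  "commands": ".01 .001 0 0 0 0;0 0 0 0 0 0;0 0 0 0 0 0;0 0 0 0 0 0"
}}

```text
t: 9.07
tcp_pos: [0.5421, 0.0569, 0.0489]
tcp_rot: [3.137, 0.157, -0.011]
force: [-10.3, -0.2, 4.9]
gripper_width: 0.0572
gripper_force: 30.0
```

```bash
python3 - <<'E'
from h import *
t=optics.grab_frame('top');u=optics.grab_frame('side')
A=cv2.resize(t[210:275,210:290,::-1],(640,520),interpolation=cv2.INTER_CUBIC)[:, :]
B=cv2.resize(u[270:335,270:350,::-1],(640,520),interpolation=cv2.INTER_CUBIC)
cv2.imwrite('pics/p2.png',cv2.resize(np.hstack([A,B]),(790,320)))
E
```

```text
(no output)
```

View pics/p2.png

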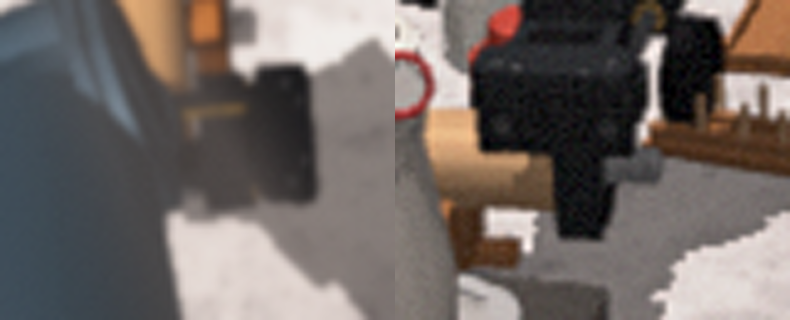

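The picture shows the finger edge at (613,190) and the stub tip at (662,165), about 22 mm away. Together with the stop at x' = -7 mm, that means the ring is home, so it fits and goes in the nut tray.

>>> {"fn": "jog_arm", "kwargs": {
  "commands": "-.03 -.003 0 0 0 0;-.03 -.003 0 0 0 0;-.03 -.003 0 0 0 0;-.04 -.004 0 0 0 0;-.05 -.005 0 0 0 0;-.05 -.005 0 0 0 0;-.05 -.005 0 0 0 0;-.05 -.005 0 0 0 0;-.05 -.005 0 0 0 0;-.05 -.005 0 0 0 0;-.05 -.005 0 0 0 0;0 0 0 0 0 0"
}}

```text
t: 10.17
tcp_pos: [0.4717, 0.0498, 0.0495]
tcp_rot: [3.137, 0.158, -0.003]
force: [-0.2, 0.3, -0.3]
gripper_width: 0.0572
gripper_force: 30.0
```

>>> {"fn": "jog_arm", "kwargs": {
  "commands": "0 0 .15 0 0 0;0 0 .2 0 0 0;0 0 .2 0 0 0;0 -.1 .1 0 0 0;0 -.2 0 0 0 0;0 -.22 0 0 0 0;0 -.22 0 0 0 0;0 -.22 0 0 0 0;0 -.22 0 0 0 0;0 -.22 0 0 0 0;0 -.22 0 0 0 0;0 -.22 0 0 0 0"
}}

```text
t: 11.17
tcp_pos: [0.4737, -0.2276, 0.1474]
tcp_rot: [3.137, 0.157, 0.001]
force: [0.5, 0.6, -0.2]
gripper_width: 0.0571
gripper_force: 30.0
```

>>> {"fn": "jog_arm", "kwargs": {
  "commands": "0 -.22 0 0 0 0;0 -.22 0 0 0 0;0 -.22 0 0 0 0;0 -.22 0 0 0 0;0 -.22 0 0 0 0;0 -.15 0 0 0 0;0 0 0 0 0 0"
}}

```text
t: 11.75
tcp_pos: [0.4718, -0.4199, 0.1471]
tcp_rot: [3.134, 0.146, -0.001]
force: [0.0, -0.1, -0.2]
gripper_width: 0.0573
gripper_force: 30.0
```

>>> {"fn": "jog_arm", "kwargs": {
  "commands": "-.085 .045 0 0 0 0;0 0 -.15 0 0 0;0 0 -.15 0 0 0;0 0 -.15 0 0 0;0 0 -.15 0 0 0;0 0 -.15 0 0 0;0 0 -.07 0 0 0;0 0 -.05 0 0 0;0 0 0 0 0 0;0 0 0 0 0 0"
}}

```text
t: 12.58
tcp_pos: [0.4615, -0.4067, 0.0173]
tcp_rot: [3.137, 0.158, 0.001]
force: [-0.1, -0.3, 0.4]
gripper_width: 0.0573
gripper_force: 30.0
```

>>> {"fn": "jog_arm", "kwargs": {
  "commands": "0 0 0 0 0 0;0 0 0 0 0 0;0 0 0 0 0 0;0 0 0 0 0 0;0 0 0 0 0 0;0 0 .05 0 0 0;0 0 .1 0 0 0;0 0 .15 0 0 0;0 0 .2 0 0 0;0 0 .2 0 0 0",
  "gripper": 0.7
}}

```text
t: 13.42
tcp_pos: [0.4608, -0.4064, 0.1239]
tcp_rot: [-3.137, -0.158, 0.0]
force: [-0.3, -1.3, 0.5]
gripper_width: 0.075
gripper_force: 0.0
```

>>> {"fn": "jog_arm", "kwargs": {
  "commands": ".05 .197 .02 0 0 -.053;.05 .197 .02 0 0 -.053;.05 .197 .02 0 0 -.053;.05 .197 .02 0 0 -.053;.05 .197 .02 0 0 -.053;.05 .197 .02 0 0 -.053;.05 .197 0 0 0 -.053;.05 .197 0 0 0 -.053;.05 .197 0 0 0 -.053;.05 .197 0 0 0 -.053;0 0 0 0 0 0;0 0 0 0 0 0",
  "gripper": 1
}}

```text
t: 14.42
tcp_pos: [0.5369, -0.1088, 0.1411]
tcp_rot: [-3.129, 0.271, -0.003]
force: [0.4, -0.3, -0.0]
gripper_width: 0.0884
gripper_force: 0.0
```

```bash
python3 - <<'E'
from h import *
s=readout.sense();print(s['tcp_pos'],s['tcp_rot'])
t=optics.grab_frame('top');u=optics.grab_frame('side')
A=cv2.resize(t[190:300,270:450,::-1],(720,440),interpolation=cv2.INTER_CUBIC)
B=cv2.resize(u[225:315,270:450,::-1],(720,360),interpolation=cv2.INTER_CUBIC)
cv2.imwrite('pics/p3.png',cv2.resize(np.vstack([A,B]),(530,590)))
E
```

```text
[ 0.53691445 -0.10880503  0.14109609] [-3.12924707e+00  2.71029785e-01 -2.58914170e-03]
```

View pics/p3.png

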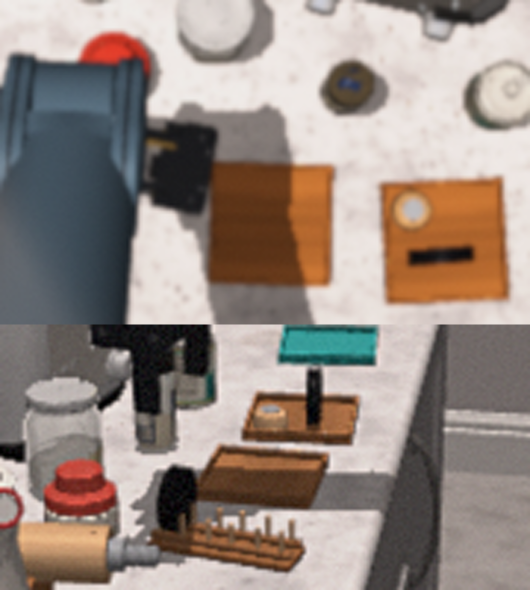

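The picture shows the first ring standing in the nut tray at (440,256), clear of the nut. Next is the second ring.

>>> {"fn": "jog_arm", "kwargs": {
  "commands": "0 -.013 -.12 0 0 0;0 0 -.15 0 0 0;0 0 -.15 0 0 0;0 0 -.15 0 0 0;0 0 -.14 0 0 0;0 0 -.075 0 0 0;0 0 0 0 0 0;0 0 0 0 0 0"
}}

```text
t: 15.18
tcp_pos: [0.5358, -0.114, 0.0222]
tcp_rot: [3.129, -0.28, -0.001]
force: [0.2, -0.3, 1.3]
gripper_width: 0.088
gripper_force: 0.0
```

>>> {"fn": "jog_arm", "kwargs": {
  "commands": "0 0 0 0 0 0;0 0 0 0 0 0;0 0 0 0 0 0;0 0 0 0 0 0;0 0 0 0 0 0;0 0 0 0 0 0",
  "gripper": 0.2
}}

```text
t: 15.68
tcp_pos: [0.5365, -0.1128, 0.0225]
tcp_rot: [-3.129, 0.278, -0.001]
force: [-0.6, 1.3, 4.4]
gripper_width: 0.0571
gripper_force: 30.0
```

>>> {"fn": "jog_arm", "kwargs": {
  "commands": "0 0 .1 0 0 0;0 0 .15 0 0 0;0 0 .2 0 0 0;0 0 .2 0 0 0;-.0515 .1557 0 0 0 .0757;-.0515 .1557 0 0 0 .0757;-.0515 .1557 0 0 0 .0757;-.0515 .1557 0 0 0 .0757;-.0515 .1557 0 0 0 .0757;-.0515 .1557 0 0 0 .0757;-.0515 .1557 0 0 0 .0757;0 0 0 0 0 0"
}}

```text
t: 16.68
tcp_pos: [0.4802, 0.0555, 0.1195]
tcp_rot: [-3.135, -0.171, 0.001]
force: [1.3, 0.6, -0.1]
gripper_width: 0.0572
gripper_force: 30.0
```

>>> {"fn": "jog_arm", "kwargs": {
  "commands": "0 0 -.16 0 0 0;0 0 -.16 0 0 0;0 0 -.15 0 0 0;0 0 0 0 0 0;0 0 0 0 0 0"
}}

```text
t: 17.1
tcp_pos: [0.4812, 0.05, 0.0485]
tcp_rot: [3.137, 0.157, -0.004]
force: [0.7, -0.2, -0.9]
gripper_width: 0.057
gripper_force: 30.0
```

>>> {"fn": "jog_arm", "kwargs": {
  "commands": ".03 .0045 0 0 0 0;.03 .004 0 0 0 0;.03 .004 0 0 0 0;.03 .004 0 0 0 0;.03 .004 0 0 0 0;.03 .004 0 0 0 0;.03 .003 0 0 0 0;0 0 0 0 0 0;0 0 0 0 0 0"
}}

```text
t: 17.85
tcp_pos: [0.5136, 0.0546, 0.0489]
tcp_rot: [3.138, 0.157, -0.0]
force: [0.3, -0.2, 0.3]
gripper_width: 0.0572
gripper_force: 30.0
```

>>> {"fn": "jog_arm", "kwargs": {
  "commands": ".02 .002 0 0 0 0;.02 .002 0 0 0 0;.02 .002 0 0 0 0;.01 .001 0 0 0 0;0 0 0 0 0 0"
}}

```text
t: 18.27
tcp_pos: [0.5244, 0.0557, 0.049]
tcp_rot: [-3.138, -0.157, -0.001]
force: [0.1, -0.8, -0.8]
gripper_width: 0.0572
gripper_force: 30.0
```

>>> {"fn": "jog_arm", "kwargs": {
  "commands": ".007 .0007 0 0 0 0;.007 .0007 0 0 0 0;0 0 0 0 0 0"
}}

```text
t: 18.52
tcp_pos: [0.5262, 0.0558, 0.049]
tcp_rot: [-3.138, -0.157, -0.0]
force: [-0.2, -0.3, -0.1]
gripper_width: 0.057
gripper_force: 30.0
```

>>> {"fn": "jog_arm", "kwargs": {
  "commands": ".007 .0007 0 0 0 0;.007 .0007 0 0 0 0;0 0 0 0 0 0"
}}

```text
t: 18.77
tcp_pos: [0.5284, 0.0561, 0.049]
tcp_rot: [-3.138, -0.157, -0.0]
force: [0.4, -0.5, -0.0]
gripper_width: 0.0573
gripper_force: 30.0
```

>>> {"fn": "jog_arm", "kwargs": {
  "commands": ".007 .0007 0 0 0 0;0 0 0 0 0 0;0 0 0 0 0 0"
}}

```text
t: 19.02
tcp_pos: [0.5292, 0.0561, 0.049]
tcp_rot: [3.138, 0.157, -0.0]
force: [0.6, 0.7, 0.2]
gripper_width: 0.0575
gripper_force: 30.0
```

>>> {"fn": "jog_arm", "kwargs": {
  "commands": ".007 .0007 0 0 0 0;0 0 0 0 0 0;0 0 0 0 0 0"
}}

```text
t: 19.27
tcp_pos: [0.5303, 0.0563, 0.049]
tcp_rot: [-3.138, -0.157, -0.0]
force: [-0.9, -0.5, -0.5]
gripper_width: 0.0575
gripper_force: 30.0
```

>>> {"fn": "jog_arm", "kwargs": {
  "commands": ".007 .0007 0 0 0 0;0 0 0 0 0 0;0 0 0 0 0 0"
}}

```text
t: 19.52
tcp_pos: [0.5309, 0.0563, 0.0489]
tcp_rot: [3.138, 0.157, -0.001]
force: [-1.1, -0.6, -0.0]
gripper_width: 0.0575
gripper_force: 30.0
```

>>> {"fn": "jog_arm", "kwargs": {
  "commands": ".007 .0007 0 0 0 0;0 0 0 0 0 0;0 0 0 0 0 0"
}}

```text
t: 19.77
tcp_pos: [0.5309, 0.0563, 0.0487]
tcp_rot: [3.137, 0.157, -0.004]
force: [-5.6, 0.2, 3.3]
gripper_width: 0.0572
gripper_force: 30.0
```

>>> {"fn": "jog_arm", "kwargs": {
  "commands": ".01 .001 0 0 0 0;0 0 0 0 0 0;0 0 0 0 0 0;0 0 0 0 0 0"
}}

```text
t: 20.1
tcp_pos: [0.531, 0.0563, 0.0484]
tcp_rot: [3.137, 0.157, -0.009]
force: [-8.2, 0.8, 4.5]
gripper_width: 0.0568
gripper_force: 30.0
```

```bash
python3 - <<'E'
from h import *
u=optics.grab_frame('side')
cv2.imwrite('pics/p4.png',cv2.resize(u[270:335,270:350,::-1],(480,390),interpolation=cv2.INTER_CUBIC))
E
```

```text
(no output)
```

View pics/p4.png

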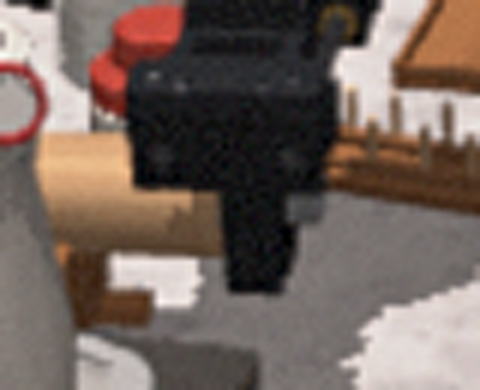

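The picture shows the finger edge at (295,240) and the stub tip at (325,208), only about 11 mm away. The ring stopped short on the land, so it's the stray and goes in the plain tray.

>>> {"fn": "jog_arm", "kwargs": {
  "commands": "-.03 -.003 0 0 0 0;-.03 -.003 0 0 0 0;-.03 -.003 0 0 0 0;-.04 -.004 0 0 0 0;-.05 -.005 0 0 0 0;-.05 -.005 0 0 0 0;-.05 -.005 0 0 0 0;-.05 -.005 0 0 0 0;-.05 -.005 0 0 0 0;-.03 -.003 0 0 0 0;0 0 0 0 0 0"
}}

```text
t: 21.07
tcp_pos: [0.471, 0.0502, 0.0489]
tcp_rot: [3.137, 0.158, -0.002]
force: [-0.6, -0.2, 0.1]
gripper_width: 0.0572
gripper_force: 30.0
```

>>> {"fn": "jog_arm", "kwargs": {
  "commands": "0 0 .15 0 0 0;0 0 .2 0 0 0;0 0 .2 0 0 0;0 -.1 .1 0 0 0;.02 -.2 0 0 0 0;.02 -.22 0 0 0 0;.02 -.22 0 0 0 0;.02 -.22 0 0 0 0;.02 -.22 0 0 0 0;.02 -.22 0 0 0 0;0 -.22 0 0 0 0;0 -.2 0 0 0 0"
}}

```text
t: 22.07
tcp_pos: [0.4904, -0.2249, 0.1466]
tcp_rot: [3.137, 0.156, 0.001]
force: [-0.0, 0.0, -1.1]
gripper_width: 0.0572
gripper_force: 30.0
```

>>> {"fn": "jog_arm", "kwargs": {
  "commands": "0 -.19 0 0 0 0;0 0 0 0 0 0;0 0 0 0 0 0"
}}

```text
t: 22.32
tcp_pos: [0.4901, -0.253, 0.1463]
tcp_rot: [3.137, 0.152, 0.0]
force: [0.8, 0.4, -0.1]
gripper_width: 0.0575
gripper_force: 30.0
```

>>> {"fn": "jog_arm", "kwargs": {
  "commands": "0 0 -.15 0 0 0;0 0 -.15 0 0 0;0 0 -.15 0 0 0;0 0 -.15 0 0 0;0 0 -.15 0 0 0;0 0 -.07 0 0 0;0 0 -.05 0 0 0;0 0 0 0 0 0;0 0 0 0 0 0"
}}

```text
t: 23.07
tcp_pos: [0.4909, -0.2507, 0.0165]
tcp_rot: [3.138, 0.158, 0.001]
force: [-0.0, -0.3, -0.3]
gripper_width: 0.0571
gripper_force: 30.0
```

>>> {"fn": "jog_arm", "kwargs": {
  "commands": "0 0 0 0 0 0;0 0 0 0 0 0;0 0 0 0 0 0;0 0 0 0 0 0;0 0 0 0 0 0;0 0 .05 0 0 0;0 0 .1 0 0 0;0 0 .15 0 0 0;0 0 .2 0 0 0;0 0 .2 0 0 0",
  "gripper": 0.7
}}

```text
t: 23.9
tcp_pos: [0.4898, -0.2508, 0.1222]
tcp_rot: [-3.137, -0.157, 0.002]
force: [0.9, -0.0, -0.6]
gripper_width: 0.0748
gripper_force: 0.0
```

>>> {"fn": "jog_arm", "kwargs": {
  "commands": "-.05 .15 .1 0 0 0;0 .2 .1 0 0 0;0 .2 0 0 0 0;0 .2 0 0 0 0;0 .2 0 0 0 0;0 .2 0 0 0 0;0 .2 0 0 0 0;0 0 0 0 0 0;0 0 0 0 0 0;0 0 0 0 0 0;0 0 0 0 0 0"
}}

```text
t: 24.82
tcp_pos: [0.4828, -0.05, 0.1511]
tcp_rot: [3.137, 0.154, -0.0]
force: [-0.7, 0.3, -0.5]
gripper_width: 0.0746
gripper_force: 0.0
```

```bash
python3 - <<'E'
from h import *
t=optics.grab_frame('top');u=optics.grab_frame('side')
A=cv2.resize(t[190:300,270:450,::-1],(720,440),interpolation=cv2.INTER_CUBIC)
B=cv2.resize(u[225:315,270:450,::-1],(720,360),interpolation=cv2.INTER_CUBIC)
cv2.imwrite('pics/p5.png',cv2.resize(np.vstack([A,B]),(530,590)))
E
```

```text
(no output)
```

View pics/p5.png

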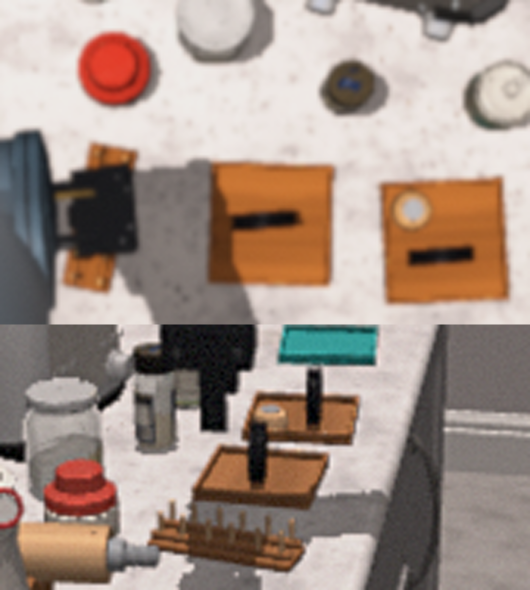

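Both rings stand at rest, one in the plain tray at (265,220) and one in the nut tray at (440,256), and the gripper is clear of everything. I'm handing the job in.

```bash
python3 -c "
from plant import workorder;print(workorder.finish_job())"
```

```text
the job is handed in; nothing more can be done
None
```

The ring that stood nearer the robot on the stand went fully home and is in the nut tray; the farther one stopped short on the land and is in the empty tray; I handed the job in, but no verdict came back.

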